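# Slide the display tray past its spring catch

### The job

On the wooden display riser, press the long red spring bar fully down with the fingertips and, keeping it down, push the upright tab on its blue rear side so that the tray with its bowl slides all the way to the brass end stop; do not let the catch snap up into a notch on the way. Then let go, so that the bar springs back up and locks the tray there. Grip and lift nothing: the bowl rides along untouched, and the mug, jar and cup beside the riser stay where they are.

Things in the scene. Friction and masses are not known exactly. Their poses are not given: they have to be found in the camera images.
- riser: Wooden board, 300 x 210 x 30 mm, fixed to the table, at a new place and yaw each time. Its frame: z up with origin on the table; +x is the way the tray slides (towards the brass end stop), and the board spans x -180..120 mm, y -105..105 mm, its top at z 30 mm. The brass end stop (x 85..97, y -25..85, top at z 60 mm) and a low rear stop (x -143..-131, top at z 48 mm) bound the tray's track; these and the board never move.
- press_bar (a joint): How far the red bar is pressed down, m: 0 = up (its rest), 0.012 = fully down. A spring lifts it: 3 N starts it, 7 N holds it fully down. It moves straight down without tilting wherever it is pressed. A steel catch tooth on it (x 0..10 mm, y -66..-36 mm of the riser, top at z 48 mm when up) blocks the blocks of the tray's rack while the bar is pressed less than 8 mm; from 9 mm they pass over it freely.
- bar_top (a point): Centre of the top face of the red press bar, 52 mm above the table when up and 40 mm when fully down. The bar is 200 mm long along the riser's x (x -180..20 mm) and 36 mm wide (riser y -98..-62 mm); fingertips can slide along it.
- tray (a joint): How far the tray has slid along the riser's +x, m: 0 = rear end, 0.100 = against the brass end stop. It starts between 0 and 0.018. Sliding friction about 1 N. The rack meets the catch tooth at 0.022. If the bar is let up on the way, the tooth snaps into a notch at 0.044..0.048 or 0.070..0.074; between these a block rests over the tooth and keeps it down. From 0.096 to 0.100 the tooth rises behind the last block and locks the tray at the end.
- tab_back (a point): Centre of the rear (blue) face of the upright push tab on the tray; its axes are those of the riser and the face looks to the riser's -x. The tab is 10 mm thick, 40 mm wide (riser y -100..-60 mm) and stands over the red bar from z 56 to 80 mm; its arm reaches it from the tray across the rack. It moves with the tray, from riser x -123 mm (tray 0) to -23 mm (tray 0.100); so closed fingertips standing on the bar behind it push it along. At least 56 mm of bar lie free behind it.
- tab_front (a point): Centre of the white front face (looking to the riser's +x) of the push tab, 10 mm ahead of its blue rear face. Pushing is done on the blue rear face only; touching this face firmly counts as gripping the tab.
- tray_floor (a point): Centre of the wooden tray's top face, 44 mm above the table, where the bowl stands. The tray is 110 mm along the riser's x by 130 mm, with a rim 6 mm high; it slides with joint tray.
- bowl_mid (a point): Middle (half-way up) of the loose teal bowl that stands on the tray: 90 mm wide at the rim, 46 mm high, its rim 90 mm above the table. Not to be touched.
- mug_mid (a point): Middle of the dark green mug, 74 mm wide and 85 mm high, handle on one side, standing loose on the table near the riser. Leave alone.
- jar_mid (a point): Middle of the brown lidded jar, 68 mm wide, 85 mm high, loose on the table near the riser. Leave alone.
- cup_mid (a point): Middle of the lime cup, 72 mm wide, 60 mm high, loose on the table near the riser. Leave alone.

How it is judged (in metres and radians):
On the way, in this order (a step that is already met when the one before it is completed fails the run):
1. the fingers hold the red bar down while the tray is still behind the catch (value of joint press_bar above 0.009 m and contact force between the fingers and press_bar above 1 N and value of joint tray below 0.035 m), for 0.1 s.
2. the fingers still hold the bar down with the tray more than half-way along (value of joint press_bar above 0.007 m and contact force between the fingers and press_bar above 1 N and value of joint tray above 0.055 m), for 0.05 s.
At the end, for the whole second after the job is handed in: The tray is at the end stop (joint above 0.094), the bar is back up (pressed less than 3 mm) so that the catch locks the tray, the bowl stands upright at rest on the tray (within 35 mm of its middle, tilted less than 0.25 rad), and mug, jar and cup are within 15 mm of where they stood (value of joint tray above 0.094 m and value of joint press_bar below 0.003 m and velocity of joint tray between -0.01 and 0.01 m/s and linear speed of bowl below 0.03 m/s and horizontal distance between bowl_mid and tray_floor below 0.035 m and angle between bowl_mid's own z axis and vertical below 0.25 rad and distance of each of mug_mid, jar_mid, cup_mid from where it was at the start of the episode below 0.015 m); the robot touches nothing.
It fails at once if the bar snaps up into a notch short of the end (value of joint tray between 0.042 and 0.09 m and value of joint press_bar below 0.005 m).
It fails at once if the tab is gripped or pulled: its white front face is touched with more than 2 N (contact force between the fingers and tray_c11 above 2 N).
It fails at once if the bowl is touched with more than 1 N (contact force between any of the fingers, the arm and bowl above 1 N).
It fails at once if the bowl is tipped, or lifted or shoved off the tray (horizontal distance between bowl_mid and tray_floor above 0.045 m or angle between bowl_mid's own z axis and vertical above 0.5 rad or height (world z) of bowl_mid above 0.085 m).
It fails at once if the mug, jar or cup is moved more than 30 mm or lifted (distance of any of mug_mid, jar_mid, cup_mid from where it was at the start of the episode above 0.03 m).
It also fails if it takes over 35 s, if anything falls off the work surface, if the arm or the gripper's body presses on something with over 40 N, if the wrist force passes 120 N, or if a joint passes its speed limit or range.

### The arm

A 7-joint arm with a two-finger parallel gripper is mounted at the origin on the work surface. World frame = base frame: x ahead of the robot, y to its left, z up, the work surface at z = 0. Lengths are in mm, angles in rad, forces in N, time in s.
With the tool pointing down it reaches from about 400 to 875 mm from the base axis. Payload 6.5 kg.
Tool frame: the origin (TCP) lies on the centre line of the jaws, within the pads' length; the fingertips stand 17 mm ahead of it and the grasp point (between the pads) lies 2 mm behind it; y points along the fingers, x is the direction in which the jaws open and shut, and the axes are right-handed (so a half turn about y gives the same grasp; the last joint's range is limited). The gripper opens to 88 mm and grips with 3 to 60 N. Pads are 18 mm wide; open, the fingers measure 123 mm over their backs; the gripper's body (75 mm by 187 mm) begins 45 mm behind the grasp point.
Start: joints at [-0.066, 0.536, -0.004, 1.538, 0.003, 1.067, -0.071], TCP at [649.992, 0, 230.716] pointing down, gripper open.
Joint ranges: [-2.7, 2.7], [-0.37, 2.16], [-1.27, 1.26], [0.24, 2.4], [-1.31, 4.45], [0.19, 1.91], [-2.76, 2.76]. Speed limits (rad/s): [2.39, 2.39, 3.14, 3.14, 3.14, 3.14, 3.14].

### API

Orientations are given as a unit quaternion [w, x, y, z].
In Python, from cell import r gives the robot as it stands. The module is installed in compiled form; this text tells all that it offers. Calls block until the motion is done:
- r.move_to(position, orientation): joint-space move of the TCP to a pose.
- r.move_linear(position, rotation=None, velocity=150): straight line of the TCP; rotation=None keeps the orientation; velocity is the mean speed in mm/s.
- r.movej(angles): joint-space move.
- r.open_gripper() and r.grab(f_grip=None): open the fingers fully, or close them until they stop; f_grip is the grip in N (None keeps the last).
- r.hold(seconds).
- r.inverse_kinematics(position, orientation): joint angles nearest the present ones, or None.
- r.read_state(): the state.
- r.get_image(name): name is "scene" or "side" or "wrist"; returns the picture (480x640x3 uint8, red, green, blue); there is no depth.
- r.calibration(name): a dict with "fovy" (degrees; the focal length in pixels is half the picture's height over the tangent of half this angle, whatever the lens; pixels are square), "cx", "cy" (the principal point, pixels), "distortion" ([k1, k2, p1, p2, k3] as OpenCV has them; the pictures are not rectified), "origin" and "attitude" of the camera in the world; the wrist camera has in their place "mount" (4x4, takes a point from camera to tool coordinates, whose origin is the TCP and whose axes are the tool frame's). Camera axes: x right, y down, z forward; pixel columns grow to the right and rows downward; lengths in mm; the calibration is good to about 2 mm. A picture is of the moment at which its call begins: read the wrist's pose just before it. calibration takes no time and is no camera call.
A pose or a line that the arm cannot do raises r.MotionError and nothing moves.
- r.hand_in(): hands the job in, once; it reports no verdict.
The state is a dict: "clock": time; "joint_pos": joint angles; "joint_vel": joint speeds; "joint_efforts": joint torques, N m; "position": TCP position; "eef_rot": TCP orientation; "contact_force": force on the tool from outside, world axes, zero at the start; "ft_torque": the same for the moment, N m; "finger_gap": finger opening in mm.
Only numpy, scipy, OpenCV 4.12 (cv2) and the standard library are available. Lean on these libraries where they do the work, as an engineer would, in place of code of your own. Each camera call takes 0.05 s, during which the arm holds its last target.

## Working session

There is one attempt and no reset: what is moved stays moved. The work goes in short steps, each a Python script; the robot and the scene stay as the last script left them, time stands still between calls to the robot, and variables do not carry over. Pictures are saved under pics/ and viewed, and the job is handed in when it is done.

```bash
mkdir -p pics; python3 - <<'E'
from cell import r
import cv2,numpy as np
for n in ["scene","side","wrist"]:
    s=r.read_state(); im=r.get_image(n); cv2.imwrite(f"pics/{n}0.png",im[:,:,::-1]); print(n,r.calibration(n))
print(s)
E
```

```text
scene {'fovy': 55.54871655285283, 'cx': 319.79922200263763, 'cy': 242.39336985749117, 'distortion': array([-0.08872119,  0.        ,  0.        ,  0.        ,  0.        ]), 'origin': array([880.23074169, 440.6130609 , 767.44352214]), 'attitude': array([-0.10088725,  0.30127625,  0.90106868, -0.29517727])}
side {'fovy': 51.671748188858786, 'cx': 317.1852265201251, 'cy': 243.29225875652173, 'distortion': array([-0.0400742,  0.       ,  0.       ,  0.       ,  0.       ]), 'origin': array([ 360.39020452, -816.35630489,  694.35090463]), 'attitude': array([-0.44658766,  0.88744919, -0.10319166,  0.04842392])}
wrist {'fovy': 68.78598348845145, 'cx': 319.5475144370193, 'cy': 235.77076870887393, 'distortion': array([-0.03631339,  0.        ,  0.        ,  0.        ,  0.        ]), 'mount': array([[ 9.99998708e-01, -1.38886600e-03, -8.09468509e-04,
        -6.65493239e-01],
       [ 3.65034815e-04, -2.94203537e-01,  9.55742719e-01,
        -1.53909095e+02],
       [-1.56554707e-03, -9.55741780e-01, -2.94202650e-01,
         7.53907526e+01],
       [ 0.00000000e+00,  0.00000000e+00,  0.00000000e+00,
         1.00000000e+00]])}
{'clock': 0.1, 'joint_pos': array([-0.06620197,  0.53704538, -0.00443225,  1.53874337,  0.00258186,
        1.06726833, -0.07122037]), 'joint_vel': array([ 1.53589367e-03, -2.12224987e-03, -7.84164895e-04, -2.77709782e-03,
        9.33739507e-05,  1.37320353e-03,  2.56599359e-03]), 'joint_efforts': array([ 3.46889319e-03, -5.72081137e+01,  9.94492471e-01, -2.52229267e+01,
       -5.61024144e-02,  1.35207170e-02,  4.56839609e-05]), 'position': array([ 6.49461663e+02, -9.35228610e-03,  2.29967988e+02]), 'eef_rot': array([-7.07072683e-01,  7.07140503e-01, -5.00820731e-04, -5.28402734e-04]), 'contact_force': array([0.2393041 , 0.83350074, 0.73307377]), 'ft_torque': array([0.0145437 , 0.00843774, 0.01548099]), 'finger_gap': 88.11075528048276}
```

View pics/scene0.png

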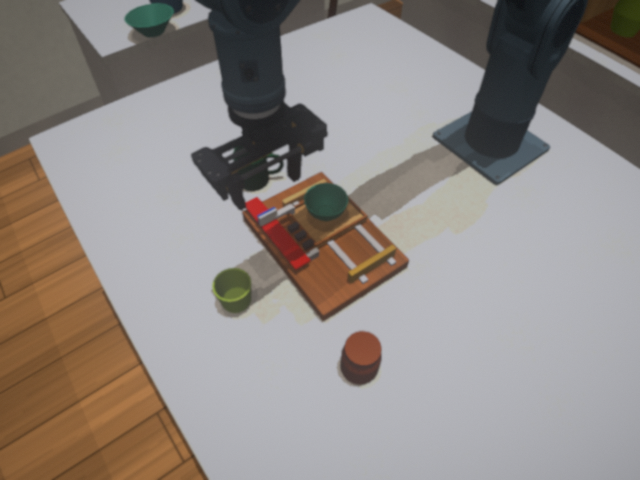

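View pics/side0.png

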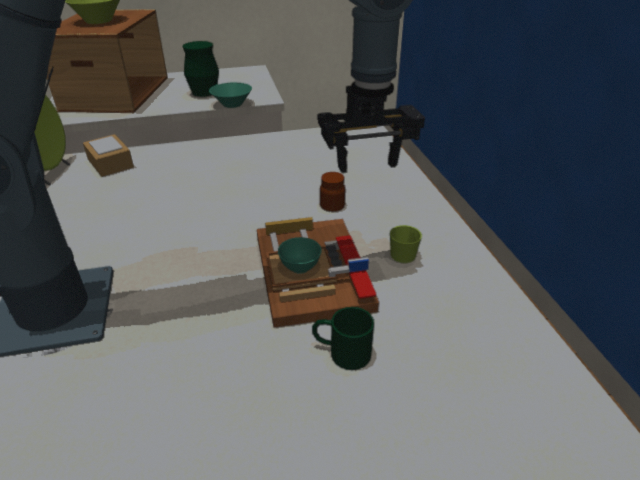

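View pics/wrist0.png

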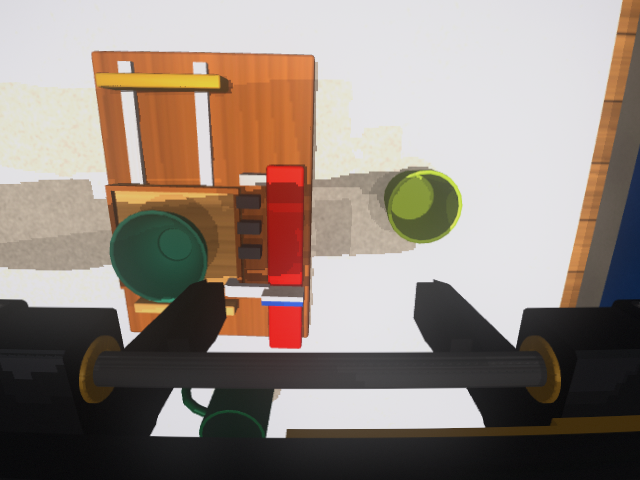

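The wrist view shows the board at (95–315, 52–337), the red bar at (268–305, 165–348), the blue tab face at about (282, 302), the brass stop at (160, 82) and the cup at (423, 205). The mug is behind at (232, 420). The riser's +x points roughly along world +y. Next I measure the edges.

```bash
cat > h.py <<'E'
from cell import r
import cv2,numpy as np
from scipy.spatial.transform import Rotation as Ro
def q2R(q): return Ro.from_quat([q[1],q[2],q[3],q[0]]).as_matrix()
def cam(name,st=None):
    c=r.calibration(name); f=240/np.tan(np.radians(c["fovy"]/2))
    K=np.array([[f,0,c["cx"]],[0,f,c["cy"]],[0,0,1]])
    if name=="wrist":
        R=q2R(st["eef_rot"]); M=c["mount"]; return K,c["distortion"],R@M[:3,:3],R@M[:3,3]+st["position"]
    return K,c["distortion"],q2R(c["attitude"]),c["origin"]
def cast(cm,uv,z):
    K,d,R,o=cm; p=cv2.undistortPoints(np.array(uv,float).reshape(-1,1,2),K,d).reshape(-1,2)
    v=np.c_[p,np.ones(len(p))]@R.T
    return o+v*((z-o[2])/v[:,2])[:,None]
def proj(cm,P):
    K,d,R,o=cm; Rc=R.T
    return cv2.projectPoints(np.array(P,float).reshape(-1,1,3),cv2.Rodrigues(Rc)[0],-Rc@o,K,d)[0].reshape(-1,2)
E
python3 - <<'E'
from h import *
st=r.read_state(); cm=cam("wrist",st); 
for n in ["scene","side"]: 
    print(n,cam(n)[2][:,2])
im=cv2.imread("pics/wrist0.png"); hsv=cv2.cvtColor(im,cv2.COLOR_BGR2HSV)
H,S,V=cv2.split(hsv)
def big(m):
    c,_=cv2.findContours(m.astype(np.uint8),cv2.RETR_EXTERNAL,cv2.CHAIN_APPROX_NONE); return max(c,key=cv2.contourArea)
# red bar
for nm,m,z in [("bar",((H<3)|(H>177))&(S>215)&(V>185),52),("brass",(H>18)&(H<28)&(S>180)&(V>190)&(np.arange(480)[:,None]<130),60),
  ("blue",(H>110)&(H<130)&(S>150)&(V>120)&(np.arange(480)[:,None]<330)&(np.arange(640)[None]<400),80)]:
    c=big(m); W=cast(cm,c,z)[:,:2].astype(np.float32)
    rc=cv2.minAreaRect(W); print(nm,cv2.boundingRect(c),rc, cv2.boxPoints(rc).round(1).tolist())
    cv2.drawContours(im,[c],-1,(0,255,0),1)
# board corners picks
print(cast(cm,[(93,52),(314,55)],30))
cv2.imwrite("pics/w1.png",im)
print(im[320,285],im[200,285],im[82,160],im[303,285])
E
```

```text
scene [-0.35967248 -0.47116012 -0.80538429]
side [ 0.17811579  0.78265382 -0.59642918]
bar (268, 275, 12, 9) ((600.798583984375, -73.61215209960938), (8.80084228515625, 11.38124942779541), 87.36470031738281) [[594.9000244140625, -77.69999694824219], [606.2999877929688, -78.30000305175781], [606.7000122070312, -69.5], [595.2999877929688, -69.0]]
brass (96, 73, 124, 15) ((508.3296813964844, 116.31358337402344), (10.379646301269531, 107.96549987792969), 88.17340087890625) [[454.20001220703125, 112.80000305175781], [562.0999755859375, 109.4000015258789], [562.5, 119.80000305175781], [454.5, 123.19999694824219]]
blue (262, 302, 41, 4) ((611.9926147460938, -86.66558074951172), (38.74522018432617, 3.2383108139038086), 0.04648632928729057) [[592.5999755859375, -85.0999984741211], [592.5999755859375, -88.30000305175781], [631.4000244140625, -88.30000305175781], [631.4000244140625, -85.0]]
[[437.5010041  145.76528757  30.        ]
 [643.46918699 140.30859427  30.        ]]
[ 42  46 231] [ 25  33 145] [ 62 188 228] [220 103  62]
```

View pics/w1.png

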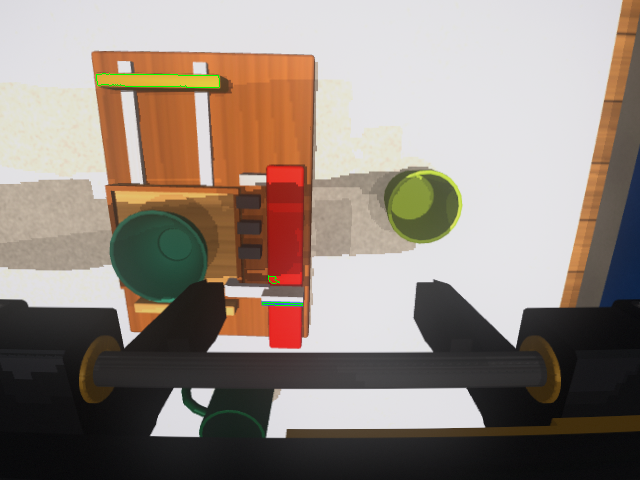

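```bash
python3 - <<'E'
from h import *
st=r.read_state(); cm=cam("wrist",st)
im=cv2.imread("pics/wrist0.png"); H,S,V=cv2.split(cv2.cvtColor(im,cv2.COLOR_BGR2HSV))
m=((H<5)|(H>176))&(S>190)&(V>80)
# bar left/right edges per row, rows 180..275 and 312..340
rows=[y for y in list(range(180,270,5))+list(range(314,342,4))]
L=[];Rr=[]
for y in rows:
    x=np.where(m[y,255:315])[0]+255; L.append((x.min()-.5,y)); Rr.append((x.max()+.5,y))
for n,e in(("L",L),("R",Rr)):
    W=cast(cm,e,52)[:,:2]; k=np.polyfit(W[:,1],W[:,0],1); print(n,k,np.abs(np.polyval(k,W[:,1])-W[:,0]).max(), np.polyval(k,0))
ys=np.where(m[:,285])[0]; print(ys.min(),ys.max(), np.diff(ys).max())
print(cast(cm,[(285,ys.min()-.5),(285,ys.max()+.5)],52))
# frame from brass
for yaw in (.027,.0315):
    x=np.array([yaw,1]);x/=np.linalg.norm(x);y=np.array([-x[1],x[0]])
    o=np.array([508.33,116.31])-91*x-30*y
    f=np.array([540.48,143.04])-120*x
    print(yaw,o,f)
    for nm,p in dict(barc=(-80,-80),f=(20,-80),b=(-180,-80)).items(): print(nm,o+p[0]*x+p[1]*y)
# blue tab top edge: z80
print("tab",cast(cm,[(262,302),(303,302),(282,302),(282,306)],80))
# side view: blue, cup
E
```

```text
L [2.97382423e-02 5.96987053e+02] 0.7416604852085129 596.9870532374714
R [3.46473119e-02 6.31920519e+02] 2.0902560431369466 631.9205187895155
166 346 23
[[ 616.1607968    41.93941435   52.        ]
 [ 610.06784759 -154.52425916   52.        ]]
0.027 [535.86296606  24.53344646] [537.24118033  23.0837161 ]
barc [613.67460889 -57.59662258]
f [616.37362527  42.36694733]
b [ 610.9755925 -157.5601925]
0.0315 [535.4500484   24.41058229] [536.70187396  23.09949073]
barc [612.89163722 -58.06850791]
f [616.04007559  41.88191648]
b [ 609.74319885 -158.0189323 ]
tab [[592.73276637 -85.07486281  80.        ]
 [632.34792873 -85.0356142   80.        ]
 [612.07379195 -85.04678851  80.        ]
 [611.92492677 -89.36424159  80.        ]]
```

Brass stop, board edge and bar edges agree on the frame: origin about (535.5, 24.3), riser +x = (0.031, 1). The tab's rear face is at riser x ≈ -107 (tray ≈ 0.016), which lies in the allowed start range. The jaws will go along the bar, closed, centred at riser x ≈ -140.

```bash
cat >> h.py <<'E'
X=np.array([.031,1,0]);X/=np.linalg.norm(X);Y=np.array([-X[1],X[0],0]);O=np.array([535.5,24.3,0])
def W(x,y,z): return O+x*X+y*Y+np.array([0,0,z])
def quat(s):
    R=np.c_[s*X,[0,0,-1],np.cross(s*X,[0,0,-1])]; q=Ro.from_matrix(R).as_quat(); return np.array([q[3],q[0],q[1],q[2]])
def fr():
    s=r.read_state(); d=s["position"]-O; return round(s["clock"],2),np.round([d@X,d@Y,d[2]],1),np.round([s["contact_force"]@X,s["contact_force"]@Y,s["contact_force"][2]],1)
E
python3 - <<'E'
from h import *
for s in (1,-1): print(s,r.inverse_kinematics(W(-140,-80,180),quat(s)))
s=min((1,-1),key=lambda s:abs(r.inverse_kinematics(W(-140,-80,180),quat(s))[6]) )
print(s)
r.grab(5)
r.move_to(W(-140,-80,200),quat(s)); r.move_linear(W(-140,-80,95),velocity=100)
print(fr(),r.read_state()["finger_gap"])
for n in ["scene","side","wrist"]:
    cv2.imwrite(f"pics/{n}2.png",r.get_image(n)[:,:,::-1])
a=cv2.imread("pics/side2.png")[180:400,220:460];cv2.imwrite("pics/side2c.png",cv2.resize(a,None,fx=2.5,fy=2.5))
E
```

```text
1 [ 0.34835656  0.56745169 -0.32360652  1.64429818  0.20956886  0.96412366
  1.49185642]
-1 [-0.1373761   0.56573221  0.36196211  1.67642851 -0.23677353  0.9428112
 -1.28894787]
-1
(3.77, array([-140.1,  -80.6,   95.7]), array([-0.5, -0.4, -0.5])) 0.05842134659524411
```

View pics/side2c.png

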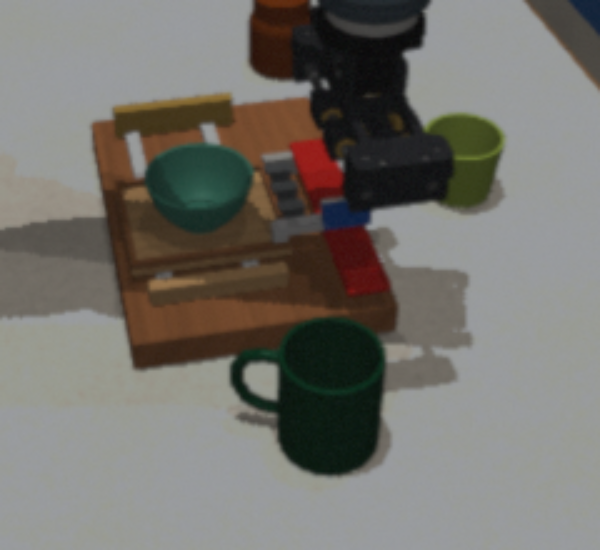

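View pics/wrist2.png

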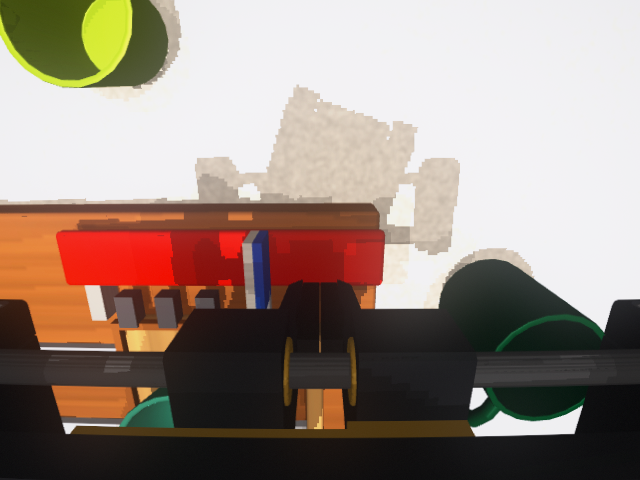

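```bash
python3 - <<'E'
from h import *
st=r.read_state();print(st["position"],fr())
tip=W(-140,-80,78)
print("side",proj(cam("side"),[tip,W(-140,-80,138),W(-107,-80,80),W(-180,-80,52),W(-180,-105,30),W(120,105,30)]))
print("wrist",proj(cam("wrist",st),[tip,W(-107,-60,80),W(-107,-100,80),W(-180,-98,52),W(20,-98,52),W(-140,-98,52)]))
for n in ["side","scene","wrist"]: cv2.imwrite(f"pics/{n}3.png",r.get_image(n)[:,:,::-1])
E
```

```text
[ 611.59324605 -118.173957     95.67511581] (3.92, array([-140. ,  -80.5,   95.7]), array([ 0.3,  0.1, -0.1]))
side [[363.67438891 271.5958701 ]
 [365.28154399 246.8430499 ]
 [359.24193581 260.37043417]
 [368.65100257 295.29645814]
 [380.44008637 301.89695104]
 [256.68717987 227.98465186]]
wrist [[318.18564082 277.30237459]
 [257.67815838 312.59761122]
 [253.38346233 242.83990768]
 [386.29741975 230.99722745]
 [ 52.13472926 231.54753552]
 [318.28450534 231.08322231]]
```

View pics/side3.png

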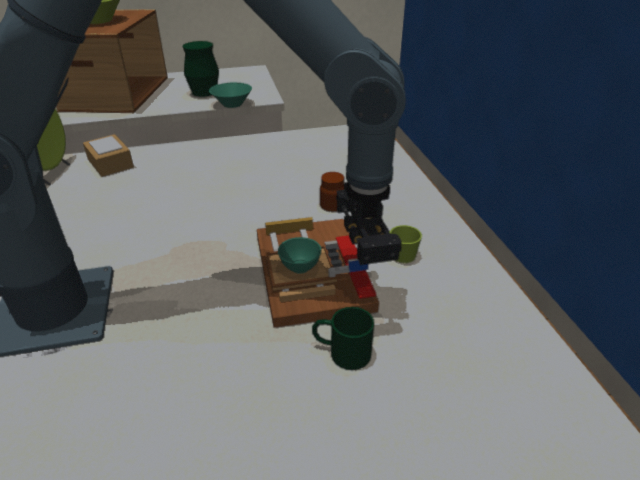

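View pics/scene3.png

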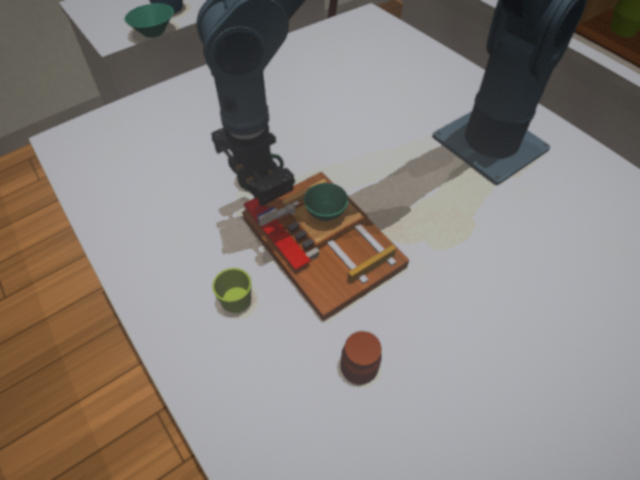

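```bash
python3 - <<'E'
import cv2
a=cv2.imread("pics/side3.png")[200:310,310:430];a=cv2.resize(a,None,fx=5,fy=5,interpolation=cv2.INTER_CUBIC);cv2.imwrite("pics/z3.png",cv2.convertScaleAbs(a,alpha=2.2,beta=20))
a=cv2.imread("pics/wrist3.png")[200:440,200:440];cv2.imwrite("pics/z3w.png",cv2.convertScaleAbs(cv2.resize(a,None,fx=2.5,fy=2.5),alpha=3,beta=20))
E
```

```text
(no output)
```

View pics/z3.png

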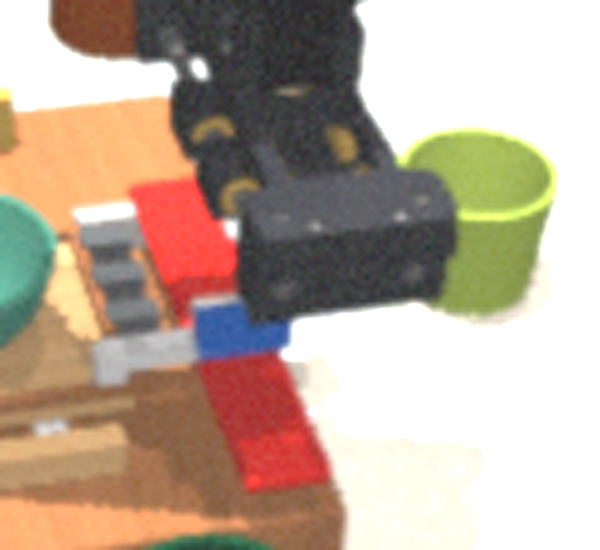

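View pics/z3w.png

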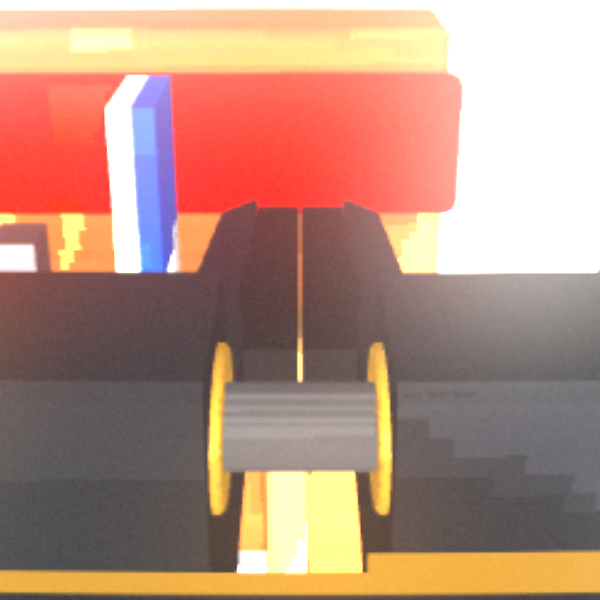

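```bash
python3 - <<'E'
from h import *
st=r.read_state(); cm=cam("wrist",st); R=q2R(st["eef_rot"])
for y in (-20,0,10,17):
  print(y,[proj(cm,st["position"]+R@np.array([x,y,z]))[0].round(1).tolist() for x,z in((0,9),(0,-9),(17.5,9),(17.5,-9),(-17.5,9))])
s=cam("side")
for z in (78,90,100,140,160,180): print(z,[proj(s,W(x,-80,z))[0].round(0).tolist() for x in (-140,-200,-233)])
E
```

```text
-20 [[317.9, 293.0], [318.0, 330.3], [359.4, 293.0], [358.0, 330.2], [276.4, 293.1]]
0 [[318.1, 274.1], [318.2, 307.9], [354.9, 274.0], [353.8, 307.8], [281.3, 274.1]]
10 [[318.2, 266.2], [318.3, 298.4], [353.0, 266.1], [352.0, 298.4], [283.4, 266.2]]
17 [[318.2, 261.1], [318.3, 292.4], [351.7, 261.0], [350.9, 292.3], [284.7, 261.1]]
78 [[364.0, 272.0], [372.0, 292.0], [378.0, 304.0]]
90 [[364.0, 267.0], [373.0, 287.0], [378.0, 299.0]]
100 [[364.0, 263.0], [373.0, 283.0], [379.0, 295.0]]
140 [[365.0, 246.0], [375.0, 266.0], [380.0, 278.0]]
160 [[366.0, 237.0], [375.0, 257.0], [381.0, 269.0]]
180 [[366.0, 228.0], [376.0, 248.0], [382.0, 260.0]]
```

```bash
python3 - <<'E'
from h import *
s=cam("side")
for z in (203,213,223,240): print(z,proj(s,[[649.5+d,0,z] for d in(-53,53)]).round(0).tolist())
a=cv2.imread("pics/side0.png")[90:190,300:440];cv2.imwrite("pics/z0.png",cv2.convertScaleAbs(cv2.resize(a,None,fx=5,fy=5),alpha=2.5,beta=20))
E
```

```text
203 [[342.0, 186.0], [393.0, 180.0]]
213 [[342.0, 182.0], [393.0, 176.0]]
223 [[342.0, 177.0], [394.0, 171.0]]
240 [[342.0, 170.0], [394.0, 164.0]]
```

View pics/z0.png

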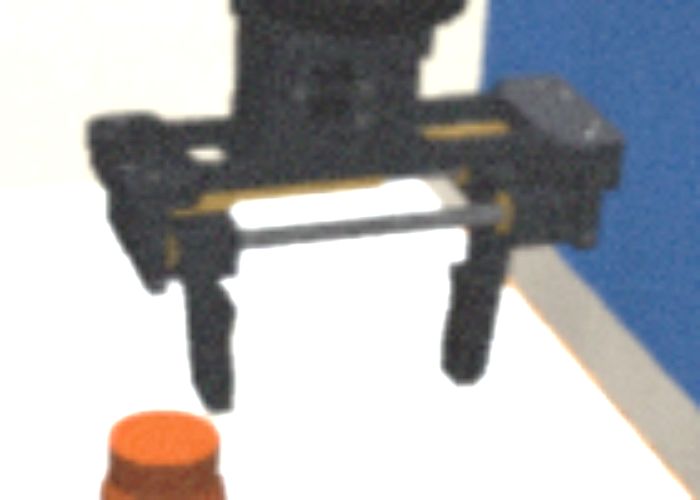

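```bash
python3 - <<'E'
from h import *
s=cam("scene")
for z in (213,235): print(z,proj(s,[[649.5+d,0,z] for d in(-53,53)]).round(0).tolist())
a=cv2.imread("pics/scene0.png")[110:220,180:340];cv2.imwrite("pics/z0s.png",cv2.convertScaleAbs(cv2.resize(a,None,fx=4.5,fy=4.5),alpha=2.2,beta=20))
E
```

```text
213 [[295.0, 187.0], [240.0, 216.0]]
235 [[294.0, 177.0], [238.0, 207.0]]
```

View pics/z0s.png

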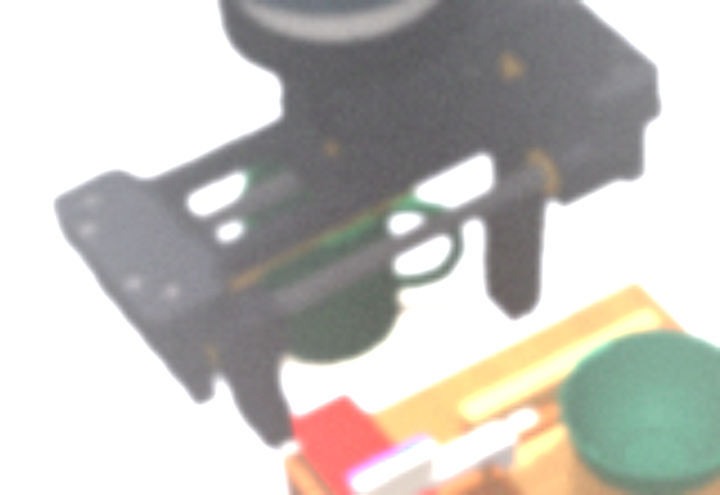

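```bash
python3 - <<'E'
from h import *
A,B=cam("side"),cam("scene")
def tri(a,b):
    d=[];o=[]
    for cm,uv in((A,a),(B,b)):
        p=cast(cm,[uv],0)[0]; v=p-cm[3]; d.append(v/np.linalg.norm(v)); o.append(cm[3])
    M=sum(np.eye(3)-np.outer(v,v) for v in d); P=np.linalg.solve(M,sum((np.eye(3)-np.outer(v,v))@q for v,q in zip(d,o)))
    return P,[np.linalg.norm(np.cross(P-q,v)) for v,q in zip(d,o)]
print(tri((343,172),(294.4,180.7))); print(tri((393,166.6),(242,209)))
E
```

```text
(array([599.42137072,   3.7352963 , 232.44009825]), [np.float64(0.02112863772619619), np.float64(0.021128637726109692)])
(array([700.16543579,   3.38656147, 231.95995283]), [np.float64(1.6162974959834742), np.float64(1.6162974959836207)])
```

The seen fingertips lie near the TCP height rather than 17 mm below it: triangulation gives z ≈ 232 against an expected 213. I therefore descend slowly and let the contact force settle it.

```bash
python3 - <<'E'
from h import *
z=90
r.move_linear(W(-140,-80,76),velocity=60); print(fr())
z=76
while z>50:
    z-=2; r.move_linear(W(-140,-80,z),velocity=40); f=fr(); print(z,*f)
    if f[2][2]>2.5: break
E
```

```text
(4.54, array([-140. ,  -79.6,   75.4]), array([ 0.1, -0.4,  0.4]))
74 4.79 [-140.   -80.1   74.1] [-0.3 -0.1  0.2]
72 5.04 [-140.   -79.9   71.9] [ 0.5 -0.4  0.9]
70 5.29 [-140.   -79.9   69.9] [ 0.8  0.  -0.1]
68 5.54 [-140.   -79.9   67.8] [-0.2 -0.3  0. ]
66 5.79 [-140.   -79.9   65.8] [-0.1  0.3 -0.5]
64 6.04 [-140.   -79.9   63.9] [-0.3  0.5 -0.7]
62 6.29 [-140.   -79.9   61.8] [0.4 0.1 0.1]
60 6.54 [-140.   -79.9   59.8] [-0.3 -0.7 -0.3]
58 6.79 [-140.   -79.9   57.8] [-0.2 -0.7 -0.2]
56 7.04 [-140.   -79.9   55.9] [-0.2  0.6 -0. ]
54 7.29 [-140.   -79.9   53.9] [-0.   0.1 -0. ]
52 7.54 [-140.   -79.9   51.8] [-0.3  0.1 -0. ]
50 7.79 [-140.   -79.9   49.8] [-0.4 -0.3  1.3]
```

```bash
python3 - <<'E'
from h import *
w=r.get_image("wrist")[:,:,::-1]; s=r.get_image("side")[:,:,::-1]
a=cv2.resize(w[200:440,180:460],None,fx=1.4,fy=1.7); b=cv2.resize(s[200:320,310:440],None,fx=3,fy=3.4)
cv2.imwrite("pics/z4.png",cv2.convertScaleAbs(np.hstack([a,b]),alpha=2.2,beta=20))
E
```

```text
(no output)
```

View pics/z4.png

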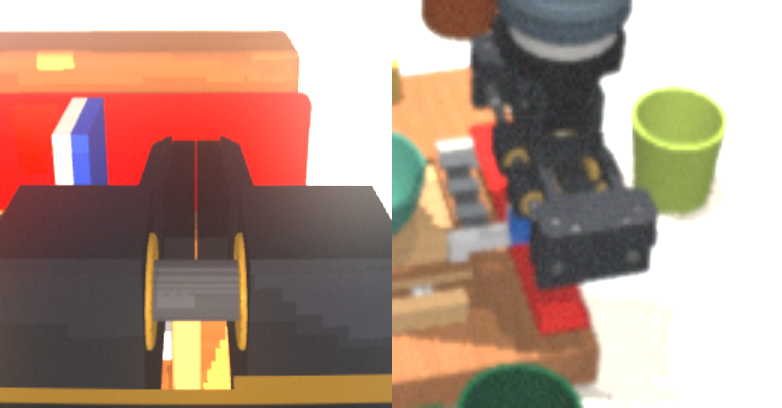

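```bash
python3 - <<'E'
from h import *
st=r.read_state(); cm=cam("wrist",st)
for uv in ((319,280.5),(319,255),(395,256),(302,281),(338,281),(248,257.5)):
    for z in (52,80): p=cast(cm,[uv],z)[0]-O; print(uv,z,np.round([p@X,p@Y],1))
z=50
while z>28:
    z-=1.5; r.move_linear(W(-140,-80,z),velocity=40); f=fr(); print(z,*f)
    if f[2][2]>9: break
E
```

```text
(319, 280.5) 52 [-140.4  -86.6]
(319, 280.5) 80 [-140.5  -99.3]
(319, 255) 52 [-140.5  -99.4]
(319, 255) 80 [-140.5 -109.8]
(395, 256) 52 [-175.6  -98.8]
(395, 256) 80 [-169.2 -109.3]
(302, 281) 52 [-132.4  -86.3]
(302, 281) 80 [-134.   -99.1]
(338, 281) 52 [-149.4  -86.3]
(338, 281) 80 [-147.8  -99.1]
(248, 257.5) 52 [-107.6  -98.2]
(248, 257.5) 80 [-113.7 -108.8]
48.5 8.14 [-140.   -79.9   48.4] [ 0.9  0.8 -0. ]
47.0 8.39 [-140.   -79.9   46.9] [-0.6  0.3  0.1]
45.5 8.64 [-140.   -79.9   45.4] [-0.3  0.4  0.2]
44.0 8.89 [-140.1  -80.3   44.2] [1.  1.1 2.8]
42.5 9.14 [-140.1  -80.2   42.6] [ 0.6 -0.   2.7]
41.0 9.39 [-140.1  -80.3   41.1] [-1.  -0.4  3.7]
39.5 9.64 [-140.1  -80.3   39.6] [-0.1 -0.6  3.6]
38.0 9.89 [-140.1  -80.2   38.1] [-0.2 -1.6  4.4]
36.5 10.14 [-140.1  -80.3   36.6] [-1.4 -1.5  5.3]
35.0 10.39 [-140.1  -80.2   35.2] [-0.  -0.8  5.9]
33.5 10.64 [-140.1  -80.3   33.7] [-0.7 -1.3  5. ]
32.0 10.89 [-140.1  -80.3   32.4] [-0.8 -0.6  7.3]
30.5 11.14 [-140.2  -80.4   31.9] [ 0.7  2.5 15.8]
```

Contact came at TCP z ≈ 44 and the bottom at ≈ 32. That is exactly the 12 mm stroke, so the tip sits about 8 mm behind the nominal TCP. The bar is down with about 15 N. Next I push along the bar in checked steps.

```bash
python3 - <<'E'
from h import *
x=-140
while x<-112:
    x+=4; r.move_linear(W(x,-80,30.5),velocity=40); f=fr(); print(x,*f)
    if f[2][0]<-18 or f[2][2]<7.5 or f[2][2]>35: break
w=r.get_image("wrist")[:,:,::-1]; s=r.get_image("side")[:,:,::-1]
a=cv2.resize(w[200:440,180:460],None,fx=1.4,fy=1.7); b=cv2.resize(s[200:320,310:440],None,fx=3,fy=3.4)
cv2.imwrite("pics/z5.png",cv2.convertScaleAbs(np.hstack([a,b]),alpha=2.2,beta=20))
E
```

```text
-136 11.39 [-138.8  -80.6   32. ] [-4.6  1.5 14.3]
-132 11.64 [-135.8  -80.8   32.1] [-6.   0.2 13. ]
-128 11.89 [-132.1  -80.8   32.1] [-7.6  1.3 13.8]
-124 12.14 [-128.2  -80.8   32.1] [-7.9  1.2 13.7]
-120 12.39 [-124.6  -80.9   32.1] [-7.9  0.8 14.2]
-116 12.64 [-120.8  -80.9   32.1] [-8.6  0.4 13.5]
-112 12.89 [-117.   -80.9   32.2] [-9.2  0.4 14.2]
```

View pics/z5.png

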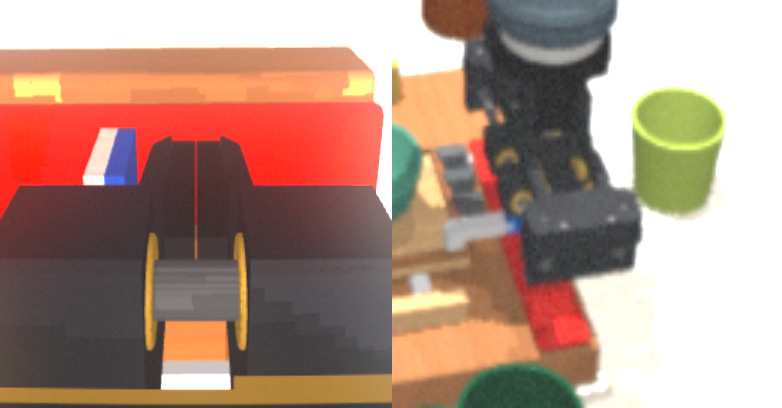

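Friction on the bar is steady at about 8 N and the finger has reached the tab. I continue the push.

```bash
python3 - <<'E'
from h import *
x=-112
while x<-46:
    x+=6; r.move_linear(W(x,-80,30.2),velocity=50); f=fr(); print(x,*f)
    if f[2][0]<-18 or f[2][2]<8 or f[2][2]>35: break
w=r.get_image("wrist")[:,:,::-1]; s=r.get_image("side")[:,:,::-1]
a=cv2.resize(w[200:440,180:460],None,fx=1.4,fy=1.7); b=cv2.resize(s[200:320,240:430],None,fx=2.1,fy=3.4)
cv2.imwrite("pics/z6.png",cv2.convertScaleAbs(np.hstack([a,b]),alpha=2.2,beta=20))
E
```

```text
-106 13.26 [-111.5  -81.1   32.1] [-10.2   0.4  14.6]
-100 13.53 [-105.4  -81.1   32.1] [-9.1  1.7 15.4]
-94 13.79 [-99.5 -81.2  32.2] [-10.    1.1  15.2]
-88 14.06 [-93.5 -81.2  32.2] [-10.8  -0.6  16.1]
-82 14.32 [-87.5 -81.2  32.2] [-9.9  0.9 15.9]
-76 14.59 [-81.6 -81.3  32.2] [-10.3   0.9  15.9]
-70 14.86 [-75.6 -81.3  32.2] [-10.1   1.5  16.1]
-64 15.12 [-69.7 -81.4  32.2] [-10.1  -0.3  16.8]
-58 15.39 [-63.7 -81.4  32.2] [-10.5   0.9  16. ]
-52 15.66 [-57.8 -81.4  32.2] [-9.4  0.9 16.4]
-46 15.93 [-51.8 -81.4  32.2] [-10.5   1.3  17.3]
```

View pics/z6.png

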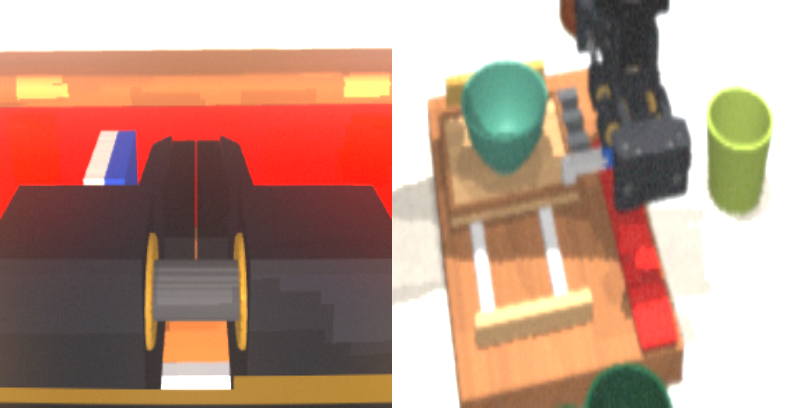

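The tray rides along steadily, with the tab in the same place against the finger and the bowl upright. I go on until the stop's reaction shows.

```bash
python3 - <<'E'
from h import *
x=-46
while x<-18:
    x+=2; r.move_linear(W(x,-80,30.2),velocity=30); f=fr(); print(x,*f)
    if f[2][0]<-20 or f[2][2]<8 or f[2][2]>35: break
s=r.get_image("side")[:,:,::-1]; w=r.get_image("wrist")[:,:,::-1]
a=cv2.resize(w[200:440,180:460],None,fx=1.4,fy=1.7); b=cv2.resize(s[200:320,240:430],None,fx=2.1,fy=3.4)
cv2.imwrite("pics/z7.png",cv2.convertScaleAbs(np.hstack([a,b]),alpha=2.2,beta=20))
E
```

```text
-44 16.27 [-50.6 -81.5  32.3] [-12.1   1.2  17.2]
-42 16.52 [-48.8 -81.4  32.2] [-13.    1.3  17. ]
-40 16.77 [-47.  -81.4  32.3] [-13.5   0.   16.6]
-38 17.02 [-45.1 -81.4  32.3] [-13.2   0.7  16.6]
-36 17.27 [-43.1 -81.4  32.3] [-13.4   1.1  17.1]
-34 17.52 [-41.1 -81.4  32.2] [-13.3   1.1  16.8]
-32 17.77 [-39.4 -81.4  32.3] [-13.3   1.1  17.7]
-30 18.02 [-39.3 -81.4  32.3] [-18.1   1.8  16.6]
-28 18.27 [-39.2 -81.4  32.3] [-20.8   1.9  16.5]
```

View pics/z7.png

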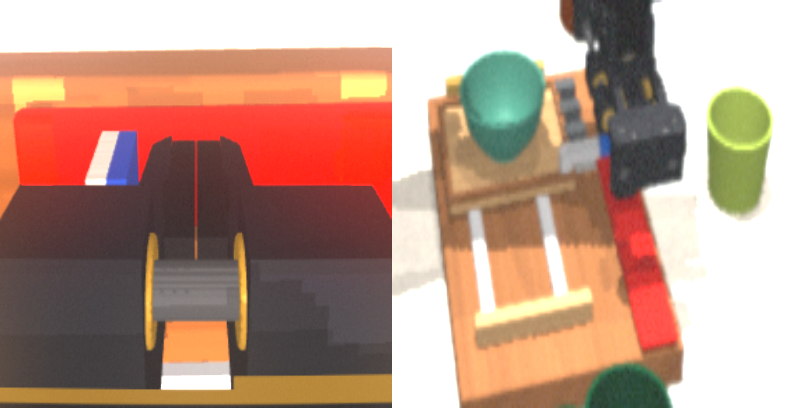

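The finger stalled at riser x -39.3 (17.5 mm half-width puts the tab at ≈ -22) and the force rose, so the tray is at the stop. I back off slightly with the bar still down, then lift.

```bash
python3 - <<'E'
from h import *
r.move_linear(W(-48,-80,30.5),velocity=30); print(fr())
x=r.read_state()["position"]-O; x=x@X
r.move_linear(W(x,-80,48),velocity=30); print(fr())
r.move_linear(W(x,-80,200),velocity=100); r.hold(.3); print(fr())
s=r.get_image("side")[:,:,::-1]; w=r.get_image("wrist")[:,:,::-1]; c=r.get_image("scene")[:,:,::-1]
cv2.imwrite("pics/w8.png",w)
cv2.imwrite("pics/z8.png",cv2.convertScaleAbs(np.hstack([cv2.resize(s[150:390,230:440],(400,457)),cv2.resize(c[150:390,200:410],(400,457))]),alpha=1.6,beta=10))
E
```

```text
(19.19, array([-41.7, -81.5,  32.2]), array([11. ,  1.4, 17.3]))
(19.96, array([-41.9, -79.1,  47.4]), array([ 0.7,  0. , -0.5]))
(21.93, array([-41.8, -79.9, 199.8]), array([ 0.2, -0.3,  0.9]))
```

View pics/z8.png

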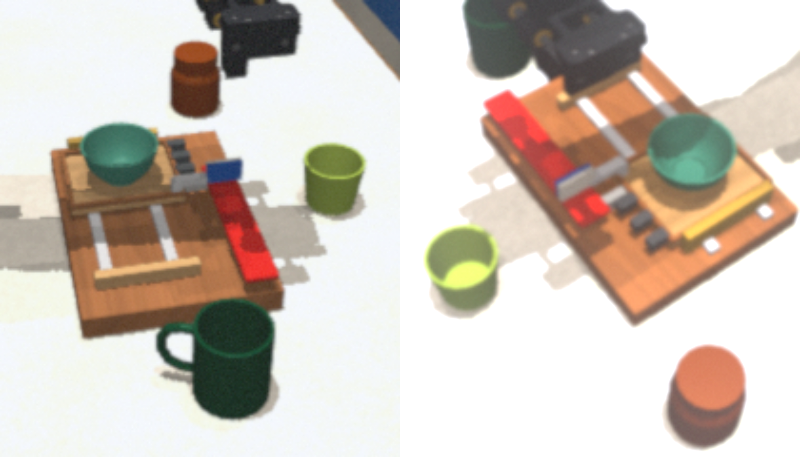

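View pics/w8.png

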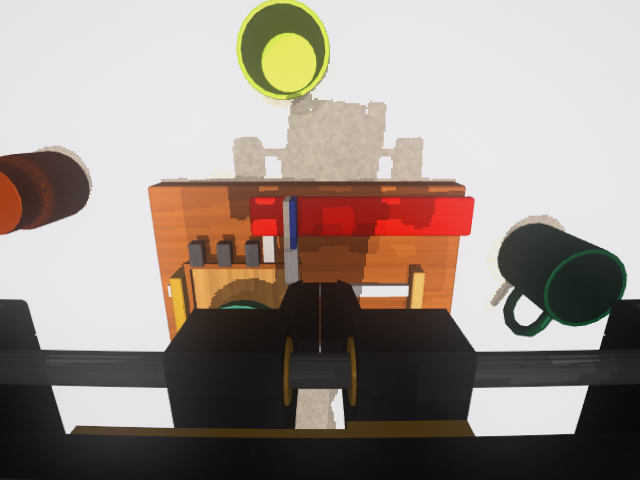

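The tray is against the brass stop, with the bowl upright on it and mug, jar and cup standing. The tooth (white, at 268, 250) is visible behind the last block. Last, I check the bar height and tab position in numbers.

```bash
python3 - <<'E'
from h import *
st=r.read_state(); cm=cam("wrist",st)
for z in (40,52):
    p=(cast(cm,[(250,216),(473.5,216),(390,196.5),(390,235.5)],z)-O); print(z,np.c_[p@X,p@Y].round(1).tolist())
p=cast(cm,[(290.5,197)],80)[0]-O; print("tab rear top",p@X,p@Y)
r.hand_in()
E
```

```text
40 [[21.8, -77.8], [-185.1, -77.7], [-106.3, -95.9], [-108.4, -58.8]]
52 [[19.3, -80.8], [-179.7, -80.6], [-103.9, -98.1], [-105.9, -62.5]]
tab rear top -19.428529990696035 -103.1522537842034
the job is handed in; nothing more can be done
```

I pressed the red bar fully down with closed fingertips and pushed the tray by the blue tab face to the brass stop. Then I backed off about 2 mm with the bar still held, lifted straight up and handed in at about 22 s. The hand-in gives no verdict.

**Pressing:** the bar took about 3 N to start and reached bottom after 12 mm. I held it down with 13–18 N, and it stayed at the bottom for the whole push.

**End stop:** the finger stalled at riser x -39 mm and the push force rose from 13 to 21 N. That puts the tab face at about -22 mm, against -23 mm expected.

**Final checks:**
- **Bar:** in the last wrist picture it measures 199 x 36 mm when taken at z 52 mm, with its ends at riser x 19 and -180 mm. Taken at z 40 mm it would come out 207 mm long, so the bar is back up.
- **Catch:** the tooth is visible behind the last block.
- **Bowl and table items:** the bowl stands upright on the tray. Mug, jar and cup look undisturbed, though I did not measure their positions.
- **Robot:** the contact force was about zero, so it was touching nothing.

**What disagreed:**
- **Fingertip position:** the fingertips sat about 8 mm behind the nominal TCP, not 17 mm ahead of it. Pictures and contact both showed it, so I worked from the contact force.
- **Tab position:** a last single-pixel reading put the tab at riser x -19 mm instead of -23 mm. The side-to-side position from that reading was also about 3 mm off, so I read it as pixel and calibration error.

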